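# Close up the row in the medicine rack with its click stop

## Task

Close up the row of medicine cartons in the beech rack: push the rack's upright sliding stop along its rail towards the cartons until it clicks into the last notch before the row would be tight, so that the cartons stand upright together with only a few millimetres of play. Push only the stop, with the fingertips or the outside of the fingers: do not pinch it, do not touch, lift or squash the cartons; leave everything else alone.

Things in the scene. Friction and masses are not known exactly. Their poses are not given: they have to be found in the camera images.
- rack: Beech medicine rack, fixed to the sill, 146 mm across (its x), 350 mm long (its y). Origin: centre of its underside; z up. Its base is 12 mm thick. From the -y end: end board (top 87 mm above the sill), a 64 mm pocket with one spare carton, a fixed divider (y -99 to -87 mm, top 97 mm), the bay with the row of three, closed on its +y side by the sliding stop. An 18 mm lip runs along -x.
- rail_mid (a point): Point on the rail's top over its middle notch, x = 60, y = 46, z = 28 mm in the rack's frame. The aluminium rail runs along the rack's +x edge, 12 mm wide, with five V notches across its top, 10 mm wide, 5 mm deep, 30 mm apart. A spring ball in the stop drops into them at stop joint values 0.030, 0.060, 0.090, 0.120, 0.150.
- stop (a joint): Position of the stop in m: 0 at the open (+y) end, growing towards the cartons (rack's -y), at most 0.160; starts between 0 and 0.050. Sliding takes about 2 N. Within about 3 mm of a notch the ball draws the stop in (the push falls to nothing); then 8 to 11 N pushes it out, either way, with a jump of a few mm. Bay length from divider to cork pad: 0.214 minus this value.
- stop_face (a point): Centre of the outer (+y) face of the stop's upright board, the face to push. At joint value q it lies at x = -8, y = 145 - 1000 q, z = 57 mm in the rack's frame. The face is flat, 108 mm wide (rack's x), 84 mm high, from 13.5 to 97.5 mm above the sill, and looks along the rack's +y; the base beyond it is empty.
- stop_pad (a point): Centre of the free face of the cork pad (104 x 4 x 80 mm) on the carton side (-y) of the stop, 18 mm to -y of stop_face: the stop is a beech board 14 mm thick with this pad on it. At its +x side a steel saddle with an upright spring barrel (16 mm across, top 68 mm above the sill) rides on the rail.
- carton_a: White medicine carton standing on edge in the row next to the divider: 100 mm (x) by 37 mm thick (y, along the rail) by 75 mm high, about 60 g, loose. Origin: centre of its underside.
- carton_b: Medicine carton second in the row: 100 x 30 thick x 86 mm high, about 50 g, loose. Origin: centre of its underside.
- carton_thick: Thick medicine carton, 100 x 50 thick x 70 mm high, about 80 g, loose. Origin: centre of its underside. It stands either third in the row, next to the stop, or as the spare in the pocket beyond the divider.
- carton_thin: Thin medicine carton, 100 x 20 thick x 80 mm high, about 40 g, loose. Origin: centre of its underside. It stands in whichever of the two places the thick one does not. The row measures 117 mm in all with the thick carton in it, 87 mm with the thin one; the right notch leaves 7 mm of play.
- monitor: Bystander: teal blood-pressure monitor, 120 x 150 x 70 mm, loose. Origin: centre of its underside.
- jug: Bystander: white ceramic jug, 116 mm across, 180 mm high, loose. Origin: centre of its underside.
- pill_tower: Bystander: clear plastic pill tower of four stacked tiers, 60 mm across, 130 mm high, loose. Origin: centre of its underside.
- magnifier: Bystander: steel magnifier lying flat, 92 mm lens ring (its +y), 200 mm long, 12 mm thick, loose; lies on the robot's side of the rack. Origin: between ring and handle, on its underside.
- beech_box: Bystander: beech box shut by a small metal latch, 112 x 172 x 72 mm, loose. Origin: centre of its underside.
- pill_bottle: Bystander: amber pill bottle with a white cap, 42 mm across, 78 mm high, loose. Origin: centre of its underside.
- dose_cup: Bystander: clear plastic dosing cup, 36 mm across, 34 mm high, loose; stands beyond the rack's open end. Origin: centre of its underside.
Things that resemble listed ones, but are neither listed nor needed, are in the scene too. What is shaped like the carton_a but red is not meant.

How it is judged:
At the end, for the whole second after the job is handed in: The stop rests (under 5 mm/s) within 2.5 mm of the notch that leaves 7 mm of play: joint 0.090 when the thick carton is in the row, 0.120 when the thin one is; all four cartons stand on the rack's base upright within 7 degrees (0.12 rad), the spare still in its pocket (((y of carton_thick in the frame of rack above -0.09 m and value of joint stop between 0.0875 and 0.0925 m and y of carton_thin in the frame of rack below -0.09 m) or (y of carton_thin in the frame of rack above -0.09 m and value of joint stop between 0.1175 and 0.1225 m and y of carton_thick in the frame of rack below -0.09 m)) and velocity of joint stop between -0.005 and 0.005 m/s and angle between each of carton_a, carton_b, carton_thick, carton_thin's own z axis and vertical below 0.12 rad and z of each of carton_a, carton_b, carton_thick, carton_thin in the frame of rack below 0.018 m); the robot touches nothing.
It fails at once if the stop is pinched (fingers press on its board and on its cork pad at the same time) (contact force between the fingers and stop_c0 above 1 N and contact force between the fingers and stop_c1 above 1 N).
It fails at once if a carton is touched by the robot (over 2 N) (contact force between any of the arm, the fingers and carton_a above 2 N or contact force between any of the arm, the fingers and carton_b above 2 N or contact force between any of the arm, the fingers and carton_thick above 2 N or contact force between any of the arm, the fingers and carton_thin above 2 N).
It fails at once if a carton is lifted (its underside over 15 mm above the rack's base) or tipped (over 0.5 rad) (z of any of carton_a, carton_b, carton_thick, carton_thin in the frame of rack above 0.027 m or angle between any of carton_a, carton_b, carton_thick, carton_thin's own z axis and vertical above 0.5 rad).
It fails at once if the row is squashed (the pad presses a carton with over 20 N) (contact force between stop_c1 and carton_thick above 20 N or contact force between stop_c1 and carton_thin above 20 N).
It fails at once if a bystander is shifted by over 15 mm (distance of any of monitor, jug, pill_tower, magnifier, beech_box, pill_bottle, dose_cup from where it was at the start of the episode above 0.015 m).
It also fails if it takes over 40 s, if anything falls off the work surface, if the arm or the gripper's body presses on something with over 40 N, if the wrist force passes 120 N, or if a joint passes its speed limit or range.

## Robot

A 6-joint arm with a two-finger parallel gripper is mounted at the origin on the work surface. World frame = base frame: x ahead of the robot, y to its left, z up, the work surface at z = 0. Lengths are in m, angles in rad, forces in N, time in s.
With the tool pointing down it reaches from about 0.35 to 0.975 m from the base axis. Payload 4.9 kg.
Tool frame: the origin (TCP) lies midway between the tips of the shut fingers; the grasp point (between the pads) lies 19 mm behind it; z points along the fingers, y is the direction in which the jaws open and shut (so a half turn about z gives the same grasp; the last joint's range is limited). The gripper opens to 85 mm and grips with 20 to 120 N. Pads are 22 mm wide; open, the fingers measure 114 mm over their backs; the gripper's body (76 mm by 85 mm) begins 54 mm behind the grasp point. The pads swing forward as they close: fully open they stand 13 mm farther back than shut.
Start: joints at [-1.22, 0.053, 1.613, -0, 1.476, -0.119], TCP at [0.283, -0.557, 0.231] pointing down, gripper open.
Joint ranges: [-3.01, 3.01], [-1.01, 2.22], [0.06, 2.58], [-1.02, 4.17], [0.09, 2.62], [-3.14, 3.14]. Speed limits (rad/s): [2.57, 2.57, 3.14, 3.14, 3.14, 3.14].

## Interface

Orientations are given as a rotation vector (axis times angle).
In Python, from station import ctrl gives the robot as it stands.
- The arm moves only by the tool apply_moves, never from a script. Its argument "rows" is a list of rows, each a list of 6 numbers: the shift along the tool's x, y, z in cm, then the turn, a rotation vector about the tool's x, y, z in units of 5 degrees (1.0 is 5 degrees). In form: [[x, y, z, rx, ry, rz], ...]. A call has 1 to 20 rows; each row is the pose to reach, as a shift and turn from the pose measured when the call began, along the tool's axes at that moment; what a row does not reach only later rows make up. A row lasts 1/10 s, in which the tool goes at most 50 mm and 8.59 degrees, less where a joint would pass 70% of its speed; a pose out of reach is approached as far as the arm can. A call with a gripper value outside its range is refused whole. "grip" is the closure, from 0 (fully open) to 1 (shut), set as the call begins (left out, the last holds). The fingers move at their own pace and stop on an object; "squeeze" is the grip in N (left out, the last holds). Time passes only in rows, so rows that repeat a pose let the fingers close. It gives the time, the measured TCP pose, the force and the opening at its end, in the units of the state.
- ctrl.get_obs(): the state, without advancing time (a new reading comes with each control period).
- ctrl.get_image(name): name is "scene" or "side" or "wrist"; returns a dict with "color" (400x640x3 uint8, blue, green, red), "mtx" (3x3 intrinsics, pixels), "D" ([k1, k2, p1, p2, k3] as OpenCV has them; the pictures are not rectified), "rvec" (rotation vector, rad) and "tvec" (3), from world to camera coordinates, as OpenCV has them. Camera axes: x right, y down, z forward; pixel columns grow to the right and rows downward; lengths in m; the calibration is good to about 2 mm. A picture is of the moment at which its call begins. There is no depth.
- ctrl.finish_job(): hands the job in, once; it reports no verdict.
The state is a dict: "t": time; "q": joint angles; "dq": joint speeds; "effort": joint torques, N m; "tool_pos": TCP position; "tool_rot": TCP orientation; "contact_force": force on the tool from outside, world axes, zero at the start; "wrist_torque": the same for the moment, N m; "opening": finger opening in m.
Only numpy, scipy, OpenCV 4.12 (cv2) and the standard library are available. Lean on these libraries where they do the work, as an engineer would, in place of code of your own. Each camera call takes 0.05 s, during which the arm holds its last target.

## Working session

There is one attempt and no reset: what is moved stays moved. The work goes in short steps, Python scripts to look and compute and a tool call to move; the robot and the scene stay as the last step left them, time stands still between calls to the robot, and variables do not carry over. Pictures are saved under pics/ and viewed, and the job is handed in when it is done.

Besides the shell and the picture viewer there is one more tool, called after "Request:" as a command line: name --pt "numbers of a row" for each row, then --argument value for the rest. apply_moves: Moves the arm, as the interface text tells. Its arguments: {"type":"object","properties":{"rows":{"type":"array","items":{"type":"array","items":{"type":"number"}}},"grip":{"type":"number"},"squeeze":{"type":"number"}},"required":["rows"]}

```bash
mkdir -p pics; ls; python3 - <<'E'
from station import ctrl
import cv2
o=ctrl.get_obs()
print({k:(v if not hasattr(v,'round') else v) for k,v in o.items()})
for n in ("scene","side","wrist"):
    im=ctrl.get_image(n); cv2.imwrite(f"pics/{n}0.png",im["color"]); print(n,im["mtx"],im["D"],im["rvec"],im["tvec"])
E
```

```text
pics
{'t': 0.0, 'q': array([-1.21996728e+00,  5.33635011e-02,  1.61431037e+00, -3.53260030e-05,
        1.47598716e+00, -1.19003187e-01]), 'dq': array([ 0.00092786, -0.00101974,  0.00103086, -0.00029097,  0.00082127,
        0.00053092]), 'effort': array([ 2.41162852e-03, -3.93680227e+01, -3.70175314e+01,  1.39401923e-04,
        6.96379910e-03, -1.50397817e-06]), 'tool_pos': array([ 0.28273293, -0.55668914,  0.23004912]), 'tool_rot': array([-3.05330988e+00, -7.30769424e-01,  4.30341729e-04]), 'contact_force': array([-0.48257772, -0.00282485, -0.05215356]), 'wrist_torque': array([ 0.02384149,  0.0147437 , -0.00955736]), 'opening': 0.08555347094495579}
scene [[469.06510648   0.         316.04173425]
 [  0.         469.06510648 201.04423078]
 [  0.           0.           1.        ]] [-0.0481035  0.         0.         0.         0.       ] [ 2.23799682  0.96291601 -0.39632268] [-0.37535514 -0.26781784  1.61929765]
side [[515.84495121   0.         317.78047172]
 [  0.         515.84495121 197.14943983]
 [  0.           0.           1.        ]] [-0.15006692  0.          0.          0.          0.        ] [ 0.2201958  -2.87227591  1.06381408] [0.54369652 0.09274867 1.71903747]
wrist [[293.01931223   0.         324.0113169 ]
 [  0.         293.01931223 201.96403711]
 [  0.           0.           1.        ]] [0.01523134 0.         0.         0.         0.        ] [-2.47166917  1.51599456  0.21343319] [-0.62259651 -0.03518395  0.37831551]
```

View pics/scene0.png

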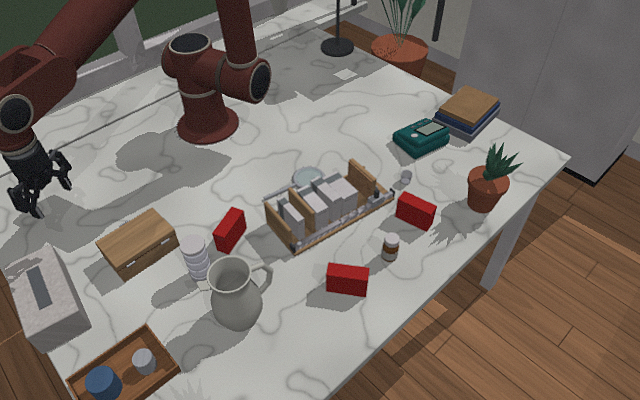

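View pics/side0.png

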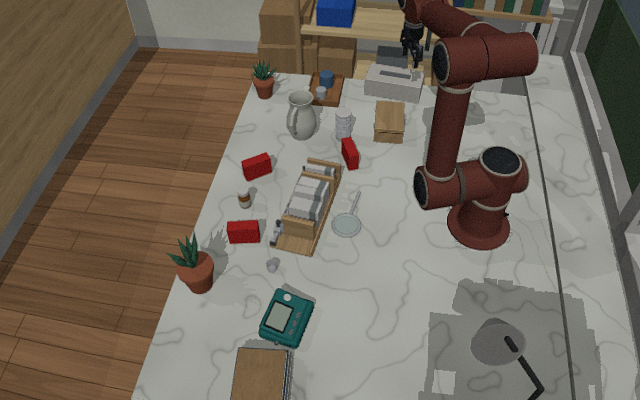

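View pics/wrist0.png

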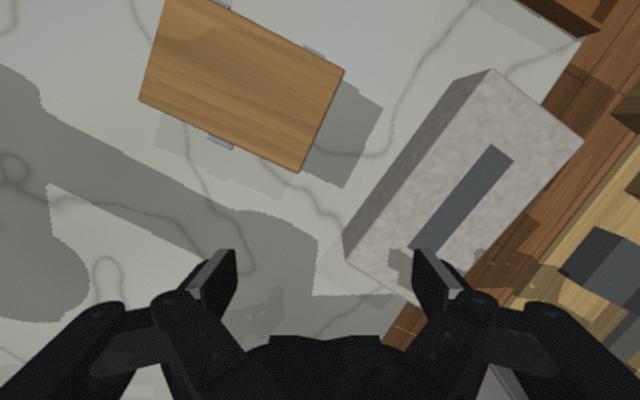

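```bash
python3 - <<'E'
import cv2
a=cv2.imread("pics/scene0.png")[145:265,250:425]; cv2.imwrite("pics/sc_z.png",cv2.resize(a,None,fx=4.5,fy=4.5,interpolation=cv2.INTER_CUBIC))
a=cv2.imread("pics/side0.png")[145:285,225:385]; cv2.imwrite("pics/si_z.png",cv2.resize(a,None,fx=4.2,fy=4.2,interpolation=cv2.INTER_CUBIC))
E
```

```text
(no output)
```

View pics/sc_z.png

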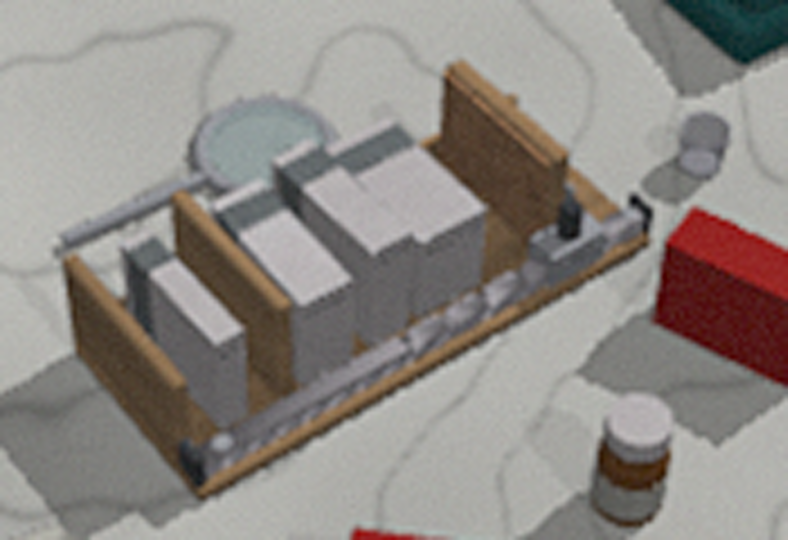

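View pics/si_z.png

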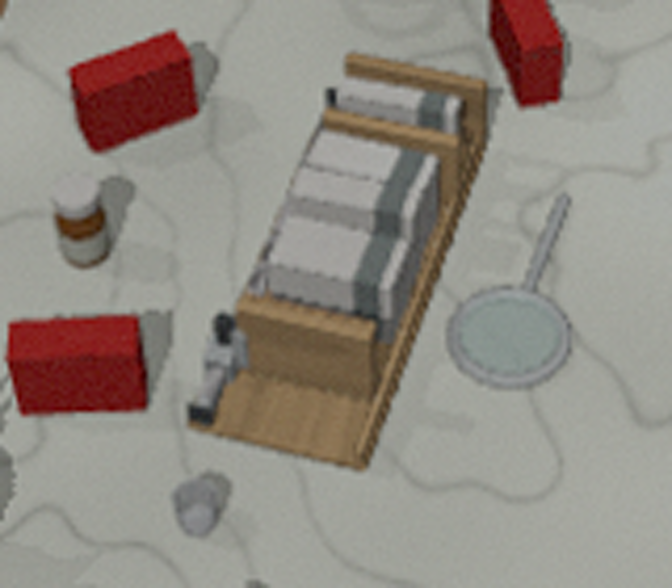

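```bash
cat > h.py <<'E'
import numpy as np, cv2
from scipy.spatial.transform import Rotation as R
from scipy.optimize import least_squares
def proj(P,im): return cv2.projectPoints(np.asarray(P,float).reshape(-1,1,3),im["rvec"],im["tvec"],im["mtx"],im["D"])[0].reshape(-1,2)
def r2w(p,P):
    P=np.asarray(P,float).reshape(-1,3); c,s=np.cos(p[2]),np.sin(p[2])
    return np.c_[p[0]+c*P[:,0]-s*P[:,1],p[1]+s*P[:,0]+c*P[:,1],P[:,2]]
def box(x0,x1,y0,y1,z0,z1):
    v=np.array([[x,y,z] for x in(x0,x1) for y in(y0,y1) for z in(z0,z1)])/1000
    e=[(0,1),(0,2),(0,4),(1,3),(1,5),(2,3),(2,6),(3,7),(4,5),(4,6),(5,7),(6,7)]
    return v,e
def draw(img,im,p,b,col,s,off):
    v,e=b; u=(proj(r2w(p,v),im)-off+0.5)*s-0.5
    for i,j in e: cv2.line(img,tuple(int(round(a)) for a in u[i]),tuple(int(round(a)) for a in u[j]),col,1,cv2.LINE_AA)
E
cat > fit.py <<'E'
from h import *
from station import ctrl
import pickle
ims={n:ctrl.get_image(n) for n in("scene","side")}
S=4.5;so=np.array([250,145]);T=4.2;to=np.array([225,145])
obs=[("scene",(73,-175,0),(203,495)),("scene",(73,175,0),(648,243)),("scene",(-73,-175,87),(68,260)),
("side",(-73,175,0),(363,468)),("side",(73,175,0),(190,428)),("side",(-73,-175,87),(487,85))]
def f(p):
    r=[]
    for n,P,z in obs:
        s,o=(S,so) if n=="scene" else (T,to)
        r.append((proj(r2w(p,np.array(P)/1000),ims[n])[0]-((np.array(z)+.5)/s-.5+o)))
    return np.concatenate(r)
best=min((least_squares(f,[0.6,0,a]) for a in np.arange(-3,3.1,.5)),key=lambda r:r.cost)
p=best.x; print(p,best.cost,f(p).round(1).reshape(-1,2).tolist())
def fit_img():
    for n in ims:
        s,o=(S,so) if n=="scene" else (T,to)
        h,w=(120,175) if n=="scene" else (140,160)
        a=cv2.resize(ims[n]["color"][o[1]:o[1]+h,o[0]:o[0]+w],None,fx=s,fy=s,interpolation=cv2.INTER_CUBIC)
        draw(a,ims[n],p,box(-73,73,-175,175,0,12),(0,255,0),s,o)
        draw(a,ims[n],p,box(-73,46,-99,-87,12,97),(255,255,0),s,o)
        import sys; q=float(sys.argv[1])
        draw(a,ims[n],p,box(-62,46,131-q,145-q,13.5,97.5),(0,0,255),s,o)
        cv2.imwrite(f"pics/fit_{n}.png",a)
fit_img(); np.save("p.npy",p)
E
python3 fit.py 30
```

```text
[ 0.58401587  0.02978488 -0.13536464] 9.157966645906093 [[0.3, 2.0], [1.4, 0.3], [-1.6, -1.2], [0.9, 1.8], [-0.7, 0.8], [0.6, -1.5]]
```

View pics/fit_scene.png

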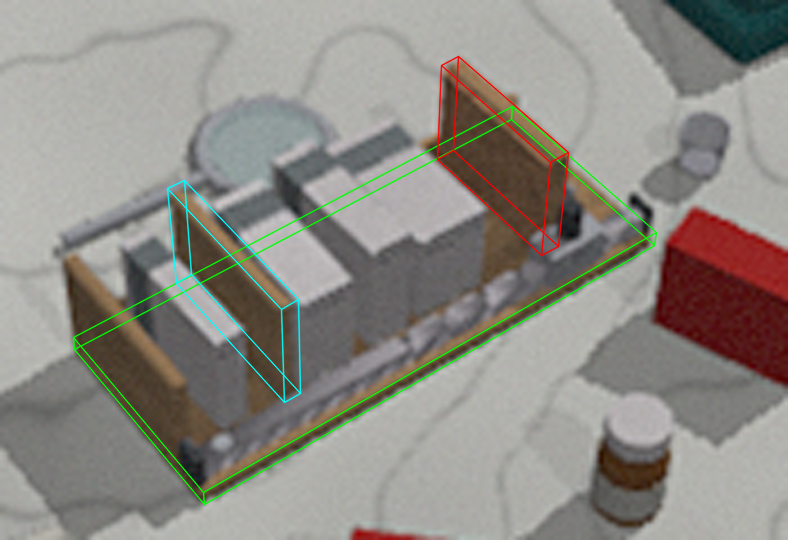

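View pics/fit_side.png

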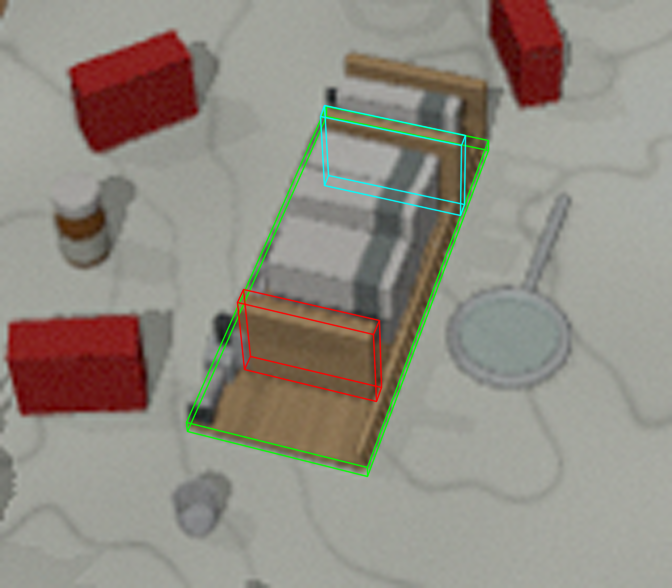

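```bash
cat >> h.py <<'E'
def rowfor(o,pos,Rt):
    R0=R.from_rotvec(o["tool_rot"])
    d=R0.inv().apply(np.array(pos)-o["tool_pos"])*100
    w=np.degrees((R0.inv()*Rt).as_rotvec())/5
    return np.r_[d,w].round(2)
def Rdown(p,flip=1):
    # tool y along +-rack x, z down
    c,s=np.cos(p[2]),np.sin(p[2]); y=flip*np.array([c,s,0]); z=np.array([0,0,-1.]); x=np.cross(y,z)
    return R.from_matrix(np.c_[x,y,z])
E
python3 - <<'E'
from h import *
from station import ctrl
p=np.load("p.npy"); o=ctrl.get_obs()
print(R.from_rotvec(o["tool_rot"]).as_matrix().round(2))
im=ctrl.get_image("wrist"); Rc=cv2.Rodrigues(im["rvec"])[0]; c=-Rc.T@im["tvec"].ravel()
print("cam in tool",R.from_rotvec(o["tool_rot"]).inv().apply(c-o["tool_pos"]), (R.from_rotvec(o["tool_rot"]).inv().as_matrix()@Rc.T).round(2))
for y in (115,180,55): print(y,r2w(p,np.array([-8,y,50])/1000))
for f in(1,-1):
  t=r2w(p,np.array([-8,180,350])/1000)[0]; print(f,rowfor(o,t,Rdown(p,f)))
# ground points: dose cup, jug top, etc. from scene
sc=ctrl.get_image("scene")
def ground(u,im,z):
    Rm=cv2.Rodrigues(im["rvec"])[0]; n=cv2.undistortPoints(np.array([[u]],float),im["mtx"],im["D"])[0,0]
    d=Rm.T@np.r_[n,1]; c=-Rm.T@np.asarray(im["tvec"]).ravel(); return c+d*(z-c[2])/d[2]
si=ctrl.get_image("side")
print("cup",ground((402,185),sc,0.03),ground((272,266),si,0.03)," jug",ground((300,100),si,.18),ground((232,262),sc,.18),"monitor",ground((420,135),sc,.07))
E
```

```text
[[ 0.89  0.45 -0.  ]
 [ 0.45 -0.89  0.  ]
 [ 0.   -0.   -1.  ]]
cam in tool [ 0.06952768 -0.00134063 -0.14208234] [[ 0.   -0.96 -0.27]
 [ 1.    0.   -0.  ]
 [ 0.   -0.27  0.96]]
115 [[0.59160849 0.14481249 0.05      ]]
180 [[0.60038035 0.20921788 0.05      ]]
55 [[0.58351139 0.08536136 0.05      ]]
1 [ 6.300e+01 -5.396e+01 -1.187e+01 -1.000e-02 -1.000e-02 -1.107e+01]
-1 [ 6.300e+01 -5.396e+01 -1.187e+01 -1.000e-02  1.000e-02  2.493e+01]
cup [0.67388189 0.22665532 0.03      ] [0.64863768 0.28130265 0.03      ]  jug [ 0.66906565 -0.34448406  0.18      ] [ 0.65387295 -0.34032465  0.18      ] monitor [0.59455551 0.40137153 0.07      ]
```

Request:
apply_moves --pt "0 0 -4 0 0 0" --pt "0 0 -8 0 0 0" --pt "3 -2.6 -11.9 0 0 -0.6" --pt "6.5 -5.5 -11.9 0 0 -1.2" --pt "10 -8.6 -11.9 0 0 -1.8" --pt "13.6 -11.6 -11.9 0 0 -2.4" --pt "17.2 -14.7 -11.9 0 0 -3.0" --pt "20.8 -17.8 -11.9 0 0 -3.6" --pt "24.4 -20.9 -11.9 0 0 -4.2" --pt "28 -24 -11.9 0 0 -4.9" --pt "31.6 -27.1 -11.9 0 0 -5.5" --pt "35.2 -30.2 -11.9 0 0 -6.1" --pt "38.8 -33.3 -11.9 0 0 -6.8" --pt "42.4 -36.4 -11.9 0 0 -7.4" --pt "46 -39.4 -11.9 0 0 -8.1" --pt "49.6 -42.5 -11.9 0 0 -8.7" --pt "53.2 -45.6 -11.9 0 0 -9.3" --pt "56.8 -48.7 -11.9 0 0 -10" --pt "60 -51.5 -11.9 0 0 -10.6" --pt "63 -54 -11.9 0 0 -11.07" --grip 1

```text
t: 2.4
tool_pos: [0.6005, 0.2117, 0.3502]
tool_rot: [-2.363, -2.07, -0.0]
contact_force: [0.3, -0.3, 0.0]
opening: 0.0002
```

```bash
python3 - <<'E'
from h import *
from station import ctrl
o=ctrl.get_obs(); print(o["t"],o["tool_pos"],o["tool_rot"],o["opening"],o["contact_force"])
im=ctrl.get_image("wrist"); cv2.imwrite("pics/wrist1.png",im["color"])
p=np.load("p.npy");a=im["color"].copy()
z=np.zeros(2)
draw(a,im,p,box(-73,73,-175,175,0,12),(0,255,0),1,z)
draw(a,im,p,box(-73,46,-99,-87,12,97),(255,255,0),1,z)
draw(a,im,p,box(-62,46,101,115,13.5,97.5),(0,0,255),1,z)
cv2.imwrite("pics/wrist1f.png",a)
E
```

```text
2.4 [0.60053817 0.21170953 0.35023455] [-2.36300547e+00 -2.06989175e+00 -2.20978555e-04] 0.00017175230968925976 [ 0.26747593 -0.27444252  0.04256059]
```

View pics/wrist1.png

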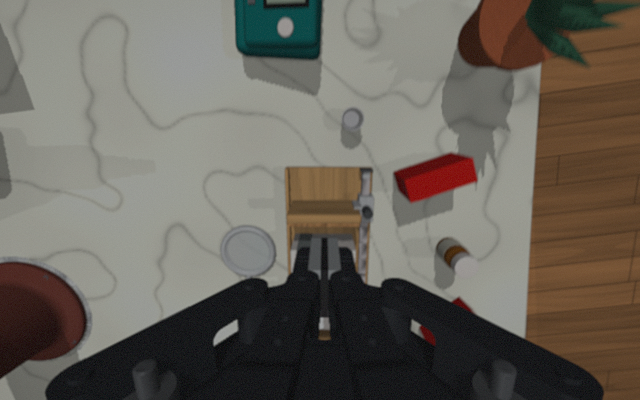

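View pics/wrist1f.png

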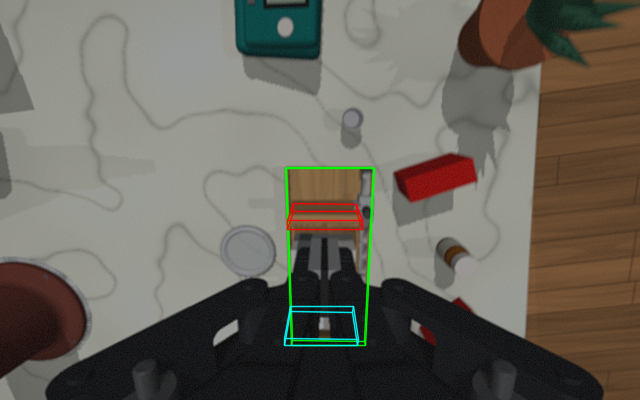

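```bash
python3 - <<'E'
from h import *
from station import ctrl
p=np.load("p.npy")
im=cv2.imread("pics/wrist1.png"); w=ctrl.get_image("wrist")
o=np.array([260,150]); a=cv2.resize(im[150:270,260:400],None,fx=5,fy=5,interpolation=cv2.INTER_CUBIC); cv2.imwrite("pics/w1z.png",a)
sc=ctrl.get_image("scene"); src=cv2.imread("pics/scene0.png"); so=np.array([250,145]); b=cv2.resize(src[145:265,250:425],None,fx=4.5,fy=4.5,interpolation=cv2.INTER_CUBIC)
q=-86
for t,h,c in ((37,75,(0,0,255)),(30,86,(0,255,0)),(50,70,(255,0,0))):
    draw(b,sc,p,box(-58,42,q,q+t,12,12+h),c,4.5,so); q+=t+0.5
draw(b,sc,p,box(-58,42,-141,-121,12,92),(0,255,255),4.5,so)
cv2.imwrite("pics/sc_c.png",b)
E
```

```text
(no output)
```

View pics/w1z.png

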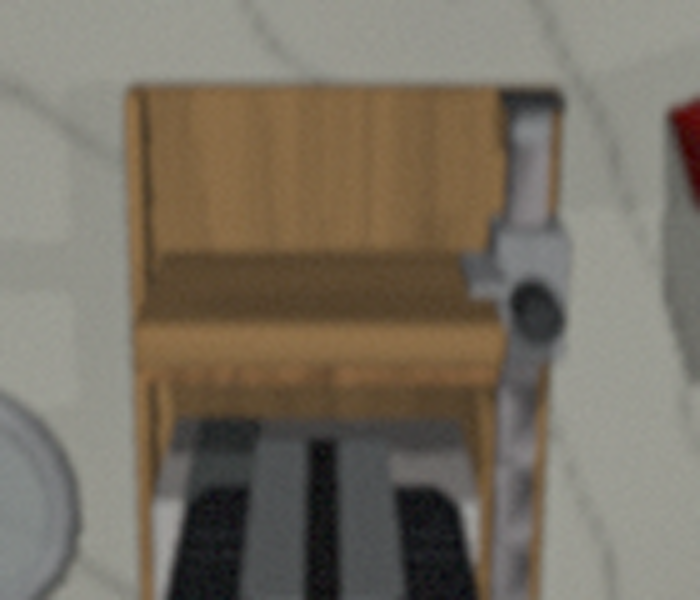

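View pics/sc_c.png

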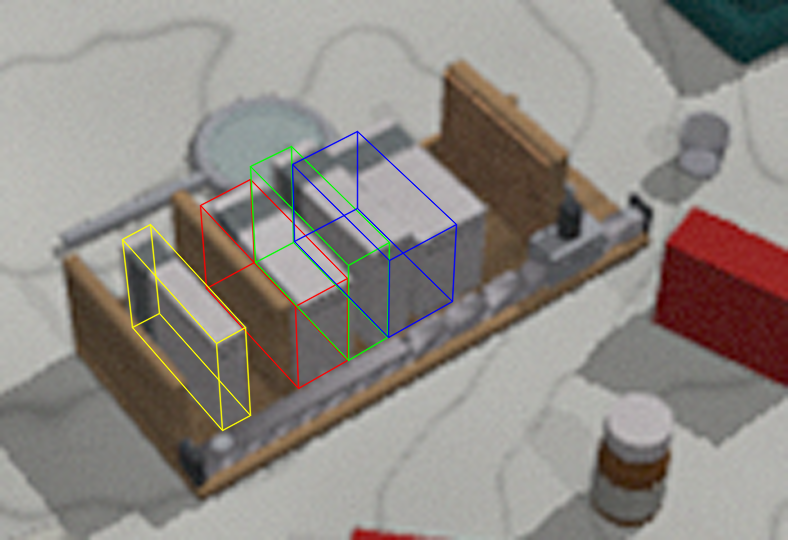

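```bash
cat > fit2.py <<'E'
from h import *
from station import ctrl
w=ctrl.get_image("wrist"); sc=ctrl.get_image("scene"); si=ctrl.get_image("side")
o=np.array([260,150])
W=[((-73,175,18),(127,88)),((-62,'q',97.5),(139,320)),((46,'q',97.5),(502,319)),((-8,175,6),(320,88))]
obs=[(w,a,(np.array(b)+.5)/5-.5+o,2) for a,b in W]
so=np.array([250,145]);to=np.array([225,145])
for a,b in [((73,-175,0),(203,495)),((73,175,0),(648,243)),((-73,-175,87),(68,260)),((-62,'q',97.5),(458,62)),((46,'q',97.5),(565,160)),((-73,-99,97),(175,193))]: obs.append((sc,a,(np.array(b)+.5)/4.5-.5+so,1))
for a,b in [((-73,175,0),(363,468)),((73,175,0),(190,428)),((-73,-175,87),(487,85)),((-62,'q',97.5),(375,340)),((46,'q',97.5),(240,311))]: obs.append((si,a,(np.array(b)+.5)/4.2-.5+to,1))
def f(v):
    r=[]
    for im,P,z,k in obs:
        P=np.array([145-v[3]*1000 if x=='q' else x for x in P],float)/1000
        X=r2w(v,P); X[:,2]+=v[4]
        r.append(k*(proj(X,im)[0]-z))
    return np.concatenate(r+[[v[4]/0.004]])
r=least_squares(f,[0.584,0.03,-.135,.03,0],loss="soft_l1"); v=r.x
print(v.round(4)); print(f(v)[:-1].reshape(-1,2).round(1).tolist())
np.save("p2.npy",v)
ob=ctrl.get_obs()
for y in (150,140): print(y, rowfor(ob,r2w(v,[-0.008,y/1000,0.05])[0],Rdown(v)))
print(rowfor(ob,r2w(v,[-0.008,.150,0.35])[0],Rdown(v)))
E
python3 fit2.py
```

```text
[ 0.5824  0.0303 -0.1348  0.0239 -0.0064]
[[-0.9, 0.6], [-2.6, 0.2], [2.6, 1.2], [0.9, -1.3], [0.2, 3.0], [0.9, 1.4], [-1.6, 0.0], [1.3, -0.8], [1.9, -1.4], [-1.8, 0.3], [1.5, 3.1], [-0.1, 2.2], [1.0, -0.1], [-0.4, 1.5], [-0.8, 0.9]]
150 [-2.920e+00 -1.400e-01  3.004e+01 -0.000e+00  0.000e+00 -1.000e-02]
140 [-3.920e+00 -1.400e-01  3.004e+01 -0.000e+00  0.000e+00 -1.000e-02]
[-2.92 -0.15  0.04 -0.    0.   -0.01]
```

Request:
apply_moves --pt "-1.2 0 3 0 0 0" --pt "-2.4 -0.1 7 0 0 0" --pt "-2.4 -0.1 11 0 0 0" --pt "-2.4 -0.1 15 0 0 0" --pt "-2.4 -0.1 19 0 0 0" --pt "-2.4 -0.1 22.5 0 0 0" --pt "-2.4 -0.1 25.5 0 0 0" --pt "-2.4 -0.1 28 0 0 0" --pt "-2.4 -0.1 29.5 0 0 0" --pt "-2.4 -0.1 30 0 0 0" --pt "-2.4 -0.1 30 0 0 0" --pt "-2.4 -0.1 30 0 0 0"

```text
t: 3.9
tool_pos: [0.5971, 0.1851, 0.0523]
tool_rot: [2.366, 2.064, 0.004]
contact_force: [-0.4, 0.3, 0.9]
opening: 0.0003
```

```bash
cat > st.py <<'E'
from h import *
from station import ctrl
import sys
o=ctrl.get_obs(); v=np.load("p2.npy"); c,s=np.cos(v[2]),np.sin(v[2])
d=o["tool_pos"]-np.r_[v[:2],0]
print("t",o["t"],"rack xyz mm",(1000*np.r_[c*d[0]+s*d[1],-s*d[0]+c*d[1],d[2]]).round(1),"F rack",np.round([c*o["contact_force"][0]+s*o["contact_force"][1],-s*o["contact_force"][0]+c*o["contact_force"][1],o["contact_force"][2]],1),"rot",np.degrees((Rdown(v).inv()*R.from_rotvec(o["tool_rot"])).as_rotvec()).round(2))
if len(sys.argv)>1:
    for n in sys.argv[2:]:
        cv2.imwrite(f"pics/{n}_{sys.argv[1]}.png",ctrl.get_image(n)["color"])
E
python3 st.py 2 wrist side
python3 - <<'E'
import cv2
a=cv2.imread("pics/side_2.png")[145:285,225:385]; cv2.imwrite("pics/side_2z.png",cv2.resize(a,None,fx=4,fy=4,interpolation=cv2.INTER_CUBIC))
E
```

```text
t 3.9 rack xyz mm [ -6.3 155.3  52.3] F rack [-0.5  0.3  0.9] rot [-0.16  0.05  0.08]
```

View pics/wrist_2.png

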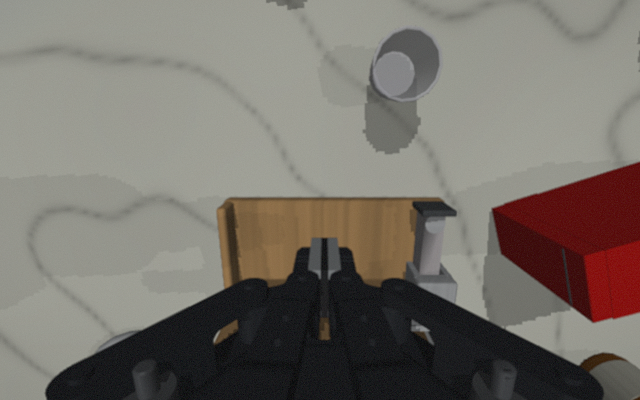

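View pics/side_2z.png

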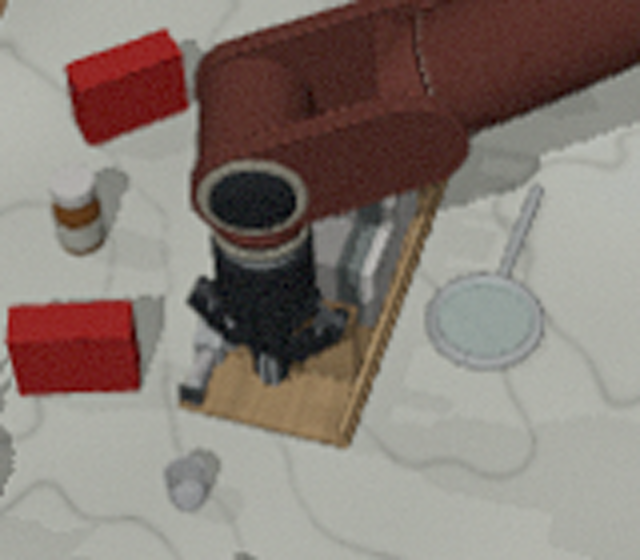

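Request:
apply_moves --pt "-0.5 0 0 0 0 0" --pt "-1.0 0 0 0 0 0" --pt "-1.4 0 0 0 0 0" --pt "-1.7 0 0 0 0 0" --pt "-2.0 0 0 0 0 0" --pt "-2.0 0 0 0 0 0"

```text
t: 4.6
tool_pos: [0.5943, 0.1651, 0.0523]
tool_rot: [2.366, 2.064, 0.004]
contact_force: [0.6, -0.3, -0.5]
opening: 0.0003
```

```bash
python3 st.py 3 wrist
```

```text
t 4.6 rack xyz mm [ -6.4 135.1  52.3] F rack [ 0.7 -0.2 -0.5] rot [-0.16  0.05  0.09]
```

View pics/wrist_3.png

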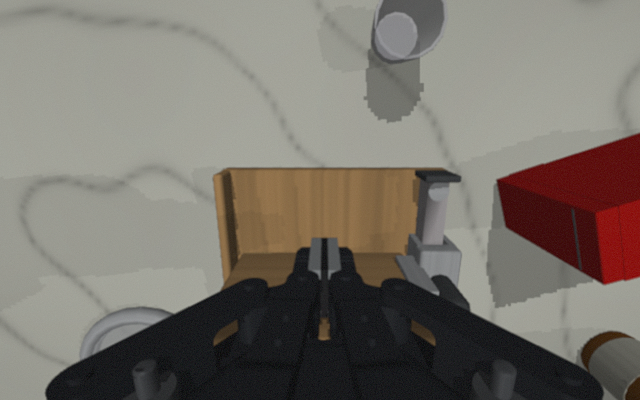

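```bash
cat >> h.py <<'E'
def ground(u,im,z):
    Rm=cv2.Rodrigues(im["rvec"])[0]; n=cv2.undistortPoints(np.array([[u]],float),im["mtx"],im["D"])[0,0]
    d=Rm.T@np.r_[n,1]; c=-Rm.T@np.asarray(im["tvec"]).ravel(); return c+d*(z-c[2])/d[2]
def w2r(v,P):
    d=np.array(P)-np.r_[v[:2],0]; c,s=np.cos(v[2]),np.sin(v[2]); return np.r_[c*d[0]+s*d[1],-s*d[0]+c*d[1],d[2]]*1000
E
python3 - <<'E'
from h import *
from station import ctrl
w=ctrl.get_image("wrist"); v=np.load("p2.npy")
for z in(0,.012): print(z,[w2r(v,ground(u,w,z)).round(1) for u in((250,168),(380,168),(250,253),(390,253))])
a=w["color"][150:290,200:480]; cv2.imwrite("pics/w3z.png",cv2.resize(a,None,fx=2.8,fy=2.8,interpolation=cv2.INTER_CUBIC))
E
```

```text
0 [array([-55.9, 174.3,   0. ]), array([ 30.8, 174.2,   0. ]), array([-60.2, 112.4,   0. ]), array([ 41.2, 112.2,   0. ])]
0.012 [array([-52.8, 176.2,  12. ]), array([ 28.5, 176.1,  12. ]), array([-56.9, 118.2,  12. ]), array([ 38.2, 118. ,  12. ])]
```

View pics/w3z.png

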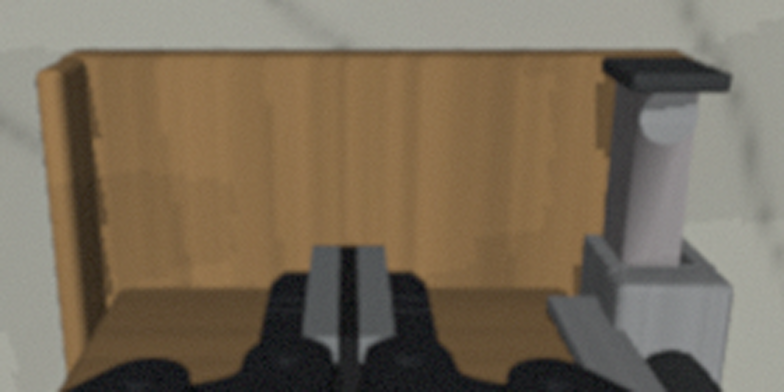

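Request:
apply_moves --pt "-0.2 0 0 0 0 0" --pt "-0.4 0 0 0 0 0" --pt "-0.6 0 0 0 0 0" --pt "-0.8 0 0 0 0 0" --pt "-1.0 0 0 0 0 0" --pt "-1.2 0 0 0 0 0" --pt "-1.4 0 0 0 0 0" --pt "-1.6 0 0 0 0 0" --pt "-1.8 0 0 0 0 0" --pt "-2.0 0 0 0 0 0" --pt "-2.2 0 0 0 0 0" --pt "-2.4 0 0 0 0 0"

```text
t: 5.9
tool_pos: [0.5915, 0.1434, 0.0528]
tool_rot: [-2.367, -2.065, -0.009]
contact_force: [1.1, 5.9, 0.4]
opening: -0.0001
```

```bash
python3 st.py 4 wrist
python3 - <<'E'
import cv2
a=cv2.imread("pics/wrist_4.png")[100:290,200:480]; cv2.imwrite("pics/w4z.png",cv2.resize(a,None,fx=2.8,fy=2.8,interpolation=cv2.INTER_CUBIC))
E
```

```text
t 5.9 rack xyz mm [ -6.2 113.3  52.8] F rack [0.3 6.  0.4] rot [-0.22  0.27  0.06]
```

View pics/w4z.png

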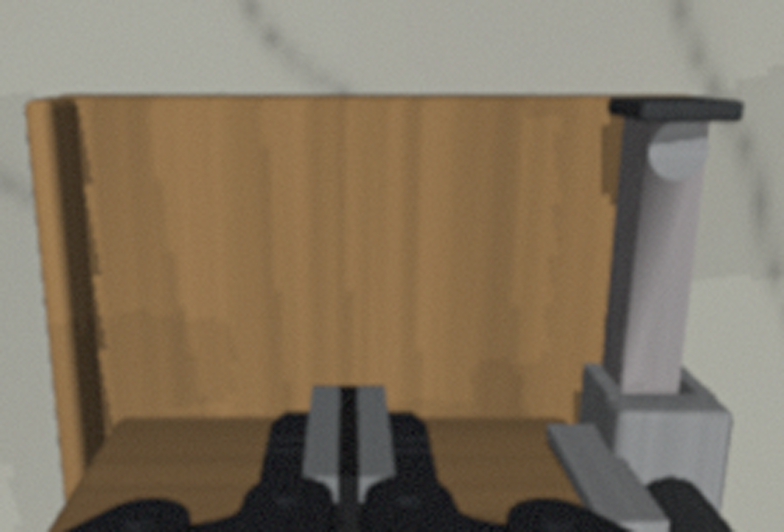

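```bash
cat > face.py <<'E'
from h import *
from station import ctrl
import sys
w=ctrl.get_image("wrist"); v=np.load("p2.npy")
e,f=float(sys.argv[1]),float(sys.argv[2])
ye=w2r(v,ground((300,e),w,.012))[1]; yf=w2r(v,ground((260,f),w,.0128))[1]
print("edge",ye,"face",yf,"q by diff",145-(yf-ye+175))
E
python3 face.py 134.3 249.6
```

```text
edge 173.9355586699858 face 98.03959550689139 q by diff 45.89596316309441
```

Request:
apply_moves --pt "-0.3 0 0 0 0 0" --pt "-0.5 0 0 0 0 0" --pt "-0.7 0 0 0 0 0" --pt "-0.9 0 0 0 0 0" --pt "-1.1 0 0 0 0 0" --pt "-1.3 0 0 0 0 0" --pt "-1.3 0 0 0 0 0" --pt "-1.3 0 0 0 0 0"

```text
t: 6.8
tool_pos: [0.5894, 0.1287, 0.0526]
tool_rot: [2.366, 2.064, 0.004]
contact_force: [0.2, 0.2, -0.4]
opening: -0.0002
```

```bash
python3 st.py 5 wrist
python3 - <<'E'
import cv2
a=cv2.imread("pics/wrist_5.png")[90:280,200:480]; cv2.imwrite("pics/w5z.png",cv2.resize(a,None,fx=2.8,fy=2.8,interpolation=cv2.INTER_CUBIC))
E
```

```text
t 6.8 rack xyz mm [-6.3 98.4 52.6] F rack [ 0.2  0.2 -0.4] rot [-0.19  0.04  0.06]
```

View pics/w5z.png

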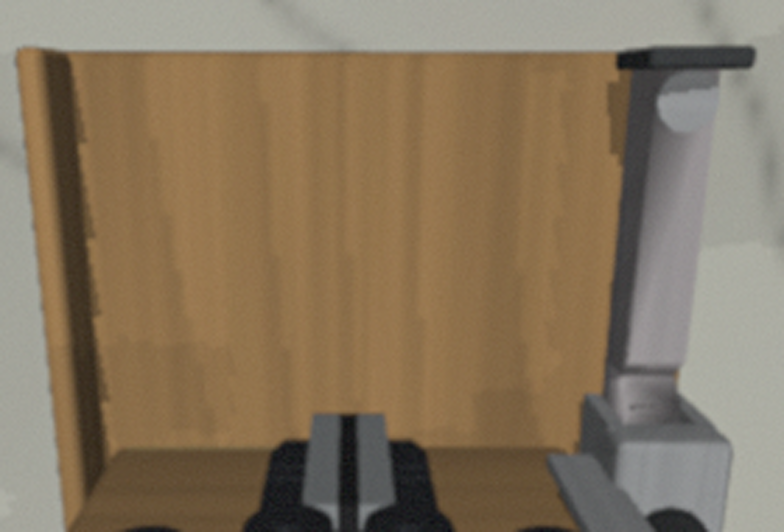

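```bash
python3 face.py 108.4 250.5
```

```text
edge 174.86839669481955 face 83.40010795734447 q by diff 61.46828873747508
```

Request:
apply_moves --pt "-0.2 0 0 0 0 0" --pt "-0.4 0 0 0 0 0" --pt "-0.5 0 0 0 0 0" --pt "-0.6 0 0 0 0 0" --pt "-0.7 0 0 0 0 0" --pt "-0.8 0 0 0 0 0" --pt "-0.9 0 0 0 0 0" --pt "-1.0 0 0 0 0 0" --pt "-1.1 0 0 0 0 0" --pt "-1.2 0 0 0 0 0" --pt "-1.3 0 0 0 0 0" --pt "-1.4 0 0 0 0 0" --pt "-1.5 0 0 0 0 0" --pt "-1.6 0 0 0 0 0" --pt "-1.7 0 0 0 0 0" --pt "-1.7 0 0 0 0 0"

```text
t: 8.5
tool_pos: [0.5871, 0.1116, 0.0525]
tool_rot: [2.365, 2.064, 0.004]
contact_force: [-0.7, 1.1, 0.5]
opening: -0.0002
```

```bash
python3 st.py 6 wrist
python3 - <<'E'
import cv2
a=cv2.imread("pics/wrist_6.png")[50:280,200:480]; cv2.imwrite("pics/w6z.png",cv2.resize(a,None,fx=2.5,fy=2.5,interpolation=cv2.INTER_CUBIC))
E
```

```text
t 8.5 rack xyz mm [-6.3 81.2 52.5] F rack [-0.8  1.   0.5] rot [-0.18  0.02  0.06]
```

View pics/w6z.png

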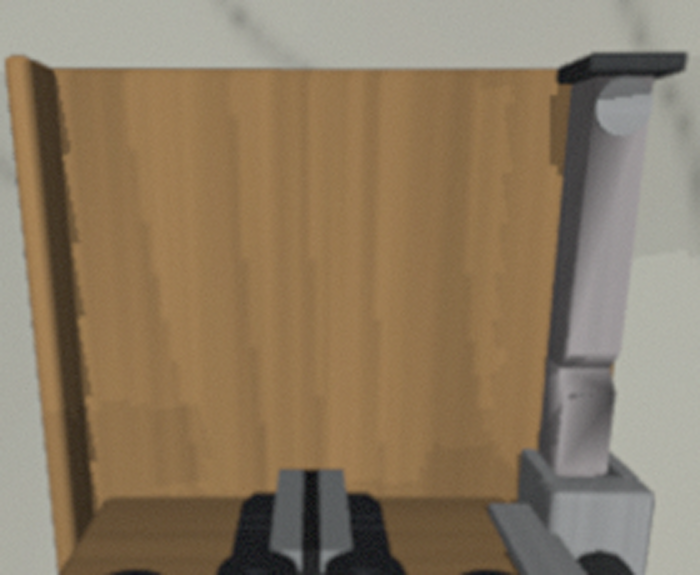

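```bash
python3 face.py 77.4 249.2
```

```text
edge 174.50096421526854 face 67.01137636260893 q by diff 77.48958785265961
```

Request:
apply_moves --pt "-0.1 0 0 0 0 0" --pt "-0.2 0 0 0 0 0" --pt "-0.3 0 0 0 0 0" --pt "-0.4 0 0 0 0 0" --pt "-0.5 0 0 0 0 0" --pt "-0.6 0 0 0 0 0" --pt "-0.7 0 0 0 0 0" --pt "-0.8 0 0 0 0 0" --pt "-0.8 0 0 0 0 0"

```text
t: 9.5
tool_pos: [0.586, 0.1029, 0.0524]
tool_rot: [2.365, 2.063, 0.002]
contact_force: [-0.5, -0.2, -0.1]
opening: -0.0004
```

```bash
python3 st.py 7 wrist
python3 - <<'E'
import cv2
a=cv2.imread("pics/wrist_7.png")[40:280,200:480]; cv2.imwrite("pics/w7z.png",cv2.resize(a,None,fx=2.5,fy=2.5,interpolation=cv2.INTER_CUBIC))
E
```

```text
t 9.5 rack xyz mm [-6.2 72.3 52.4] F rack [-0.5 -0.3 -0.1] rot [-0.18 -0.07  0.06]
```

View pics/w7z.png

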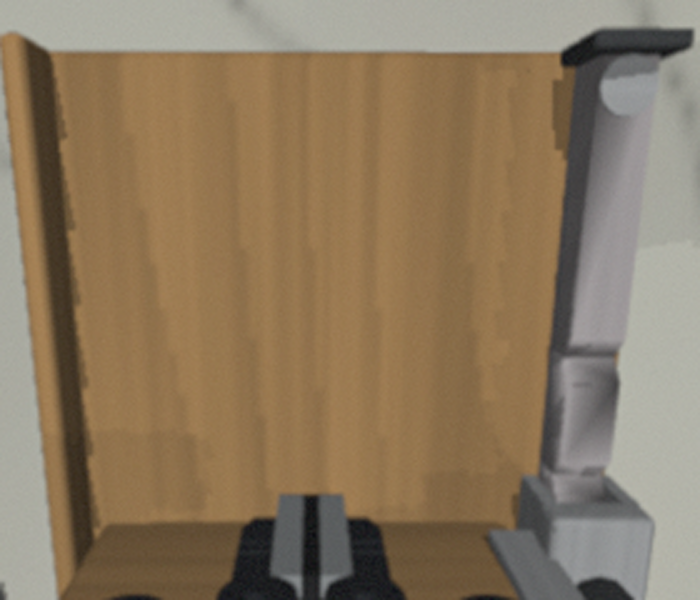

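```bash
python3 face.py 60.6 248.8
```

```text
edge 174.4804164630622 face 58.57022237763996 q by diff 85.91019408542223
```

Request:
apply_moves --pt "-0.05 0 0 0 0 0" --pt "-0.1 0 0 0 0 0" --pt "-0.15 0 0 0 0 0" --pt "-0.2 0 0 0 0 0" --pt "-0.25 0 0 0 0 0" --pt "-0.25 0 0 0 0 0"

```text
t: 10.2
tool_pos: [0.5856, 0.1005, 0.0524]
tool_rot: [2.365, 2.064, 0.002]
contact_force: [0.0, -0.4, -0.2]
opening: -0.0
```

```bash
python3 st.py 8 wrist
python3 - <<'E'
import cv2
a=cv2.imread("pics/wrist_8.png")[40:280,200:480]; cv2.imwrite("pics/w8z.png",cv2.resize(a,None,fx=2.5,fy=2.5,interpolation=cv2.INTER_CUBIC))
E
```

```text
t 10.2 rack xyz mm [-6.3 70.  52.4] F rack [ 0.1 -0.4 -0.2] rot [-0.17 -0.04  0.07]
```

View pics/w8z.png

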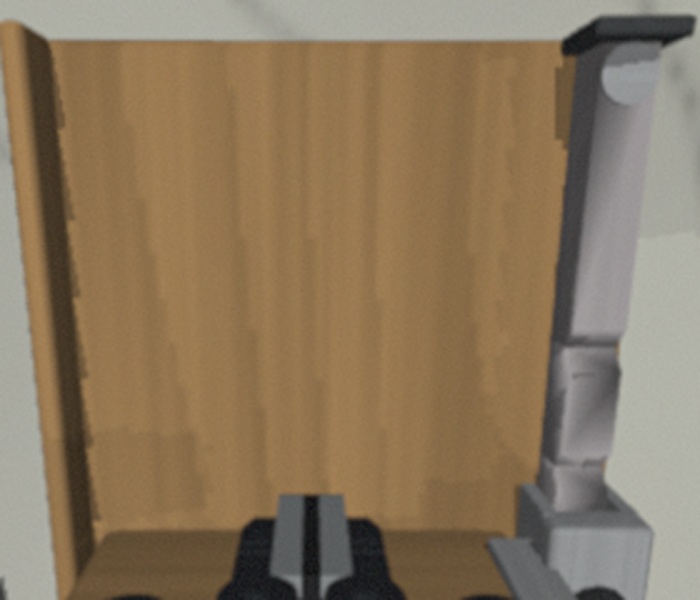

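```bash
python3 face.py 56.4 252.4
```

```text
edge 174.25007412396945 face 53.52774065437619 q by diff 90.72233346959327
```

Request:
apply_moves --pt "0.5 0 0 0 0 0" --pt "1.5 0 0 0 0 0" --pt "3 0 0 0 0 0" --pt "4.5 0 0 0 0 0" --pt "5 0 -2 0 0 0" --pt "5 0 -5 0 0 0" --pt "5 0 -9 0 0 0" --pt "5 0 -13 0 0 0" --pt "5 0 -17 0 0 0" --pt "5 0 -21 0 0 0" --pt "5 0 -25 0 0 0" --pt "7 0 -28 0 0 0" --pt "10 0 -29 0 0 0" --pt "13 0 -29 0 0 0" --pt "16 0 -29 0 0 0" --pt "19 0 -29 0 0 0" --pt "19 0 -29 0 0 0"

```text
t: 12.0
tool_pos: [0.6099, 0.2936, 0.3415]
tool_rot: [2.361, 2.07, 0.002]
contact_force: [0.0, -0.1, -0.9]
opening: -0.0001
```

```bash
python3 st.py 9 wrist scene side
python3 - <<'E'
from h import *
from station import ctrl
v=np.load("p2.npy").copy()
a=cv2.imread("pics/wrist_9.png"); 
for n,(x0,y0,ww,hh,s) in {"scene":(250,145,175,120,4.5),"side":(225,145,160,140,4.2)}.items():
    im=ctrl.get_image(n); b=cv2.resize(im["color"][y0:y0+hh,x0:x0+ww],None,fx=s,fy=s,interpolation=cv2.INTER_CUBIC)
    cv2.imwrite(f"pics/{n}_9z.png",b)
E
```

```text
t 12.0 rack xyz mm [ -8.2 264.6 341.5] F rack [ 0.  -0.1 -0.9] rot [-0.11  0.01 -0.21]
```

View pics/wrist_9.png

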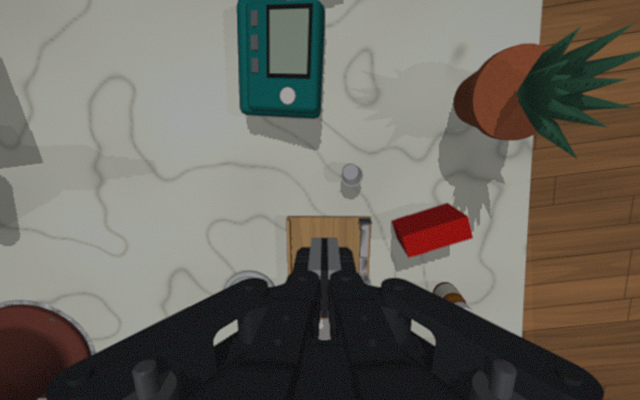

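View pics/scene_9z.png

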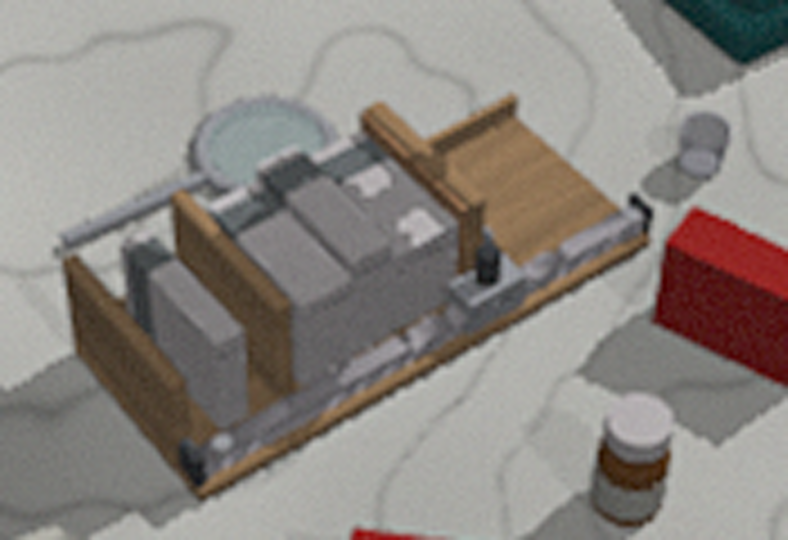

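View pics/side_9z.png

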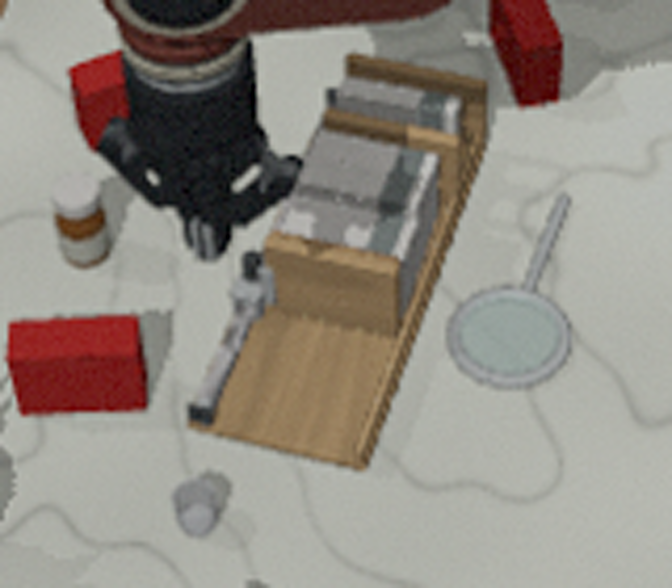

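```bash
python3 - <<'E'
from h import *
from station import ctrl
v=np.load("p2.npy")
D={"scene":(4.5,(250,145),[((-62,97.5),(458,62),(375,104)),((46,97.5),(565,160),(482,206))]),
   "side":(4.2,(225,145),[((-62,97.5),(375,340),(399,272)),((46,97.5),(240,311),(265,246))])}
for n,(s,o,L) in D.items():
    im=ctrl.get_image(n)
    for (x,z),a,b in L:
        qs=[]
        for u in(a,b):
            u=(np.array(u)+.5)/s-.5+o
            r=least_squares(lambda k:proj(r2w(v,[x/1000,.145-k[0],z/1000])+[[0,0,v[4]]],im)[0]-u,[.05]); qs.append(r.x[0]*1000)
        print(n,np.round(qs,1),round(qs[1]-qs[0],1))
o=ctrl.get_obs(); print(o["t"],np.abs(o["dq"]).max())
E
```

```text
scene [29.  95.4] 66.3
scene [31.3 96.5] 65.3
side [29.9 97.3] 67.4
side [28.3 93.6] 65.3
12.35 0.002495648556676601
```

Request:
apply_moves --pt "-3 0 0 0 0 0" --pt "-6 0 2 0 0 0" --pt "-9 0 6 0 0 0" --pt "-10.5 0 10 0 0 0" --pt "-11 0 14 0 0 0" --pt "-11 0 17 0 0 0" --pt "-11 0 17 0 0 0" --pt "-11 0 17 0 0 0" --pt "-11 0 17 0 0 0"

```text
t: 13.25
tool_pos: [0.5977, 0.1795, 0.1758]
tool_rot: [2.364, 2.06, 0.009]
contact_force: [0.4, 0.2, 1.0]
opening: -0.0003
```

```bash
python3 st.py 10 wrist
python3 - <<'E'
import cv2
a=cv2.imread("pics/wrist_10.png")[120:330,220:430]; cv2.imwrite("pics/w10z.png",cv2.resize(a,None,fx=2.8,fy=2.8,interpolation=cv2.INTER_CUBIC))
E
```

```text
t 13.25 rack xyz mm [ -4.9 149.9 175.8] F rack [0.4 0.2 1. ] rot [-0.45  0.04  0.14]
```

View pics/w10z.png

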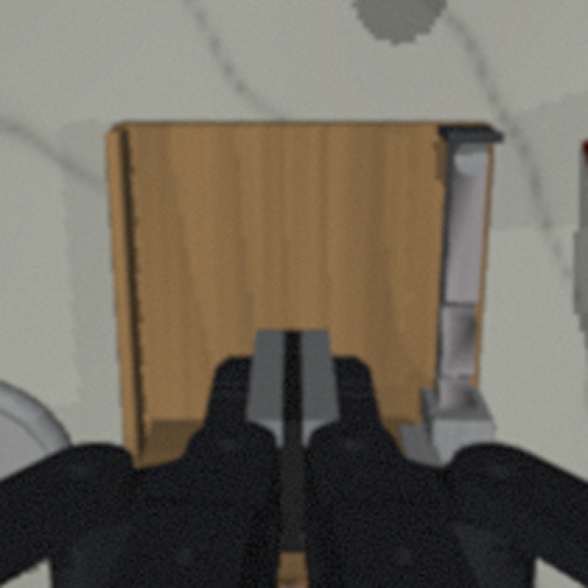

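```bash
python3 face.py 164.0 269.9
```

```text
edge 175.26355746347087 face 52.923217281483375 q by diff 92.3403401819875
```

```bash
python3 - <<'E'
from h import *
from station import ctrl
w=ctrl.get_image("wrist"); v=np.load("p2.npy")
cv2.imwrite("pics/w11z.png",cv2.resize(w["color"][215:295,340:420],None,fx=7,fy=7,interpolation=cv2.INTER_CUBIC))
cv2.imwrite("pics/w11y.png",cv2.resize(w["color"][255:295,255:375],None,fx=6,fy=6,interpolation=cv2.INTER_CUBIC))
for z,r in((.028,228.2),(.028,254.6),(.0128,269.9)): print(w2r(v,ground((385,r),w,z)))
for y in(55,52.5,50): print(y,proj(r2w(v,[-.055,y/1000,.0128]),w), proj(r2w(v,[.04,y/1000,.0128]),w))
E
```

```text
[ 59.97549097 109.50167265  28.        ]
[61.6188356  79.03391508 28.        ]
[66.20085593 52.27276716 12.8       ]
55 [[280.10073231 268.23972041]] [[362.43939231 267.85126046]]
52.5 [[280.19043652 270.19316269]] [[362.36811282 269.80224097]]
50 [[280.27973196 272.13906952]] [[362.29716223 271.74570742]]
```

View pics/w11z.png

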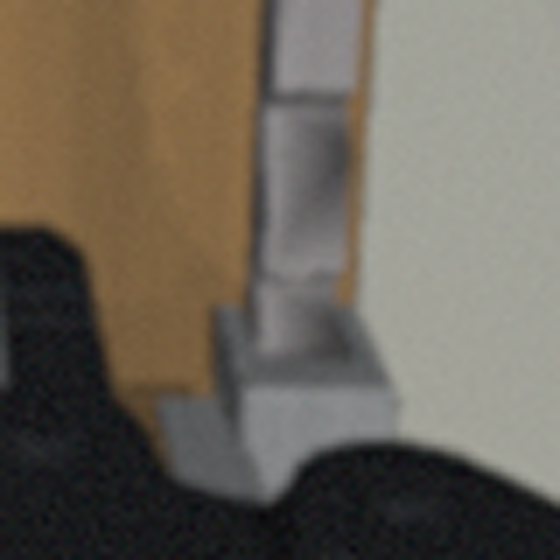

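View pics/w11y.png

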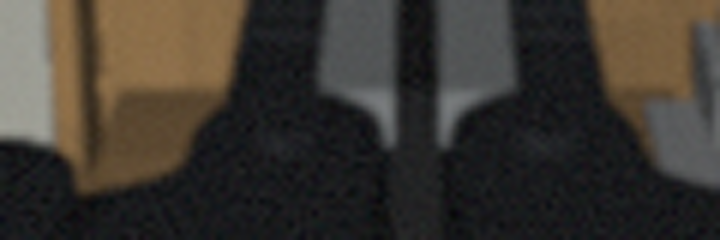

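```bash
python3 -c "
from station import ctrl
print(ctrl.get_obs()['contact_force']); print(ctrl.finish_job())"
```

```text
[-0.02506676  0.56984788  0.27080382]
the job is handed in; nothing more can be done
None
```

I pushed the stop into the 0.090 notch and handed the job in at about 13.4 s; `finish_job` gives no verdict. The target was 0.090 because box overlays on the scene image showed the thick carton in the row and the thin one as the spare.

**How it went:** I pushed only the outer face of the stop, with the shut fingertips. It clicked through 0.060. At the last small step it moved about 2.5 mm ahead of the fingers, with the push force near zero. I then backed off and lifted clear. Measured force never went above 6 N, though I only got readings at the end of each move.

**Last checks:**
- **Stop position:** The close wrist view gave 0.0907. The final wrist view gave 0.0923, or about 0.091 once corrected with the visible rail notches.
- **Disagreement:** The coarser scene and side views, where a pixel is about 3 mm, gave 0.094–0.097. Corrected for their high starting reading, they come to about 0.090–0.094. I trusted the wrist view and the draw-in.
- **Cartons and bystanders:** After backing off, the scene and side pictures showed the cartons upright, the spare in its pocket and no bystander visibly moved. I judged this by eye.
- **Robot:** It was clear of everything when I handed in.

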